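# Bungs back into the graded block, the last one out of the boring clamp

### The arm

A 7-joint arm with a two-finger parallel gripper is mounted at the origin on a cart in front of the work surface, level with it; the furniture and walls round the work are solid. World frame = base frame: x ahead of the robot, y to its left, z up, the work surface at z = 0. Lengths are in m, angles in rad, forces in N, time in s.
With the tool pointing down it reaches from about 0.425 to 0.875 m from the base axis. Payload 4.7 kg.
Tool frame: the origin (TCP) lies midway between the tips of the shut fingers; the grasp point (between the pads) lies 19 mm behind it; z points along the fingers, y is the line along which they close (so a half turn about z gives the same grasp; the last joint's range is limited). The gripper opens to 87 mm and grips with 3 to 60 N. Pads are 19 mm wide; open, the fingers measure 117 mm over their backs; the gripper's body (75 mm by 190 mm) begins 51 mm behind the grasp point.
Start: joints at [1.201, 0.321, -0.07, 1.45, 0.023, 1.371, -0.057], TCP at [0.243, -0.603, 0.223] pointing down, gripper open.
Joint ranges: [-2.86, 2.86], [-0.3, 2.09], [-1.38, 1.24], [0.06, 2.45], [-1.56, 4.7], [0.09, 2.05], [-2.69, 2.69]. Speed limits (rad/s): [2.57, 2.57, 3.14, 3.14, 3.14, 3.14, 3.14].

### API

Orientations are given as a rotation vector (axis times angle).
In Python, from bench import ctrl gives the robot as it stands. The module is installed in compiled form; this text tells all that it offers.
- The arm moves only by the shell command python3 -m handwheel 'ROWS' [FORCE]. ROWS is JSON, a list of rows, each a list of 7 numbers: the finger opening in m, from 0 to 0.087, then the shift along the tool's x, y, z in m, then the turn, a rotation vector about the tool's x, y, z in degrees. A call has 1 to 12 rows; each row shifts and turns the commanded pose from where the row before left it, along the tool's axes as they then stand; what a row does not reach is not made up. A row lasts 1/8 s, in which the tool goes at most 62.5 mm and 10.7 degrees, less where a joint would pass 70% of its speed; a pose out of reach is approached as far as the arm can. A call is refused whole if a number of a shift passes 0.0625 or a number of a turn 10.7, either way. A call with a gripper value outside its range is refused whole. The fingers move at their own pace and stop on an object; FORCE is the grip in N (left out, the last holds). Time passes only in rows, so rows that do not move let the fingers close. It gives the time, the measured TCP pose, the force, the opening and the grip force at its end, in the units of the state.
- ctrl.get_state(): the state, without advancing time (a new reading comes with each control period).
- ctrl.get_image(name): name is "scene" or "top"; returns (picture, depth): 420x560x3 uint8, blue, green, red; 420x560 float32, m along the optical axis (not along the pixel's ray), 0 where there is no reading.
- ctrl.camera_info(name): a dict with "intrinsics" (3x3 intrinsics, pixels), "R" (3x3) and "t" (3): a world point X has camera coordinates R X + t. Camera axes: x right, y down, z forward; pixel columns grow to the right and rows downward; lengths in m; the calibration is good to about 2 mm. A picture is of the moment at which its call begins. camera_info takes no time and is no camera call.
- ctrl.close_job(): hands the job in; it is judged then, once.
The state is a dict: "time": time; "joint_positions": joint angles; "qd": joint speeds; "joint_torque": joint torques, N m; "position": TCP position; "tool_rot": TCP orientation; "ft_force": force on the tool from outside, world axes, zero at the start; "torque": the same for the moment, N m; "grip_width": opening from 0.0 (shut) to 1.0 (fully open); "grip_force": force on a finger pad.
Only numpy, scipy, OpenCV 4.12 (cv2) and the standard library are available. Lean on these libraries where they do the work, as an engineer would, in place of code of your own. Each camera call takes 0.05 s, during which the arm holds its last target. There are 200 camera calls.

### The job

The four silicone bungs have been bored for airlocks and one is still held under the sprung arm of the boring clamp: before you take that bung out, swing the arm up by its black knob until it stays open by itself, and leave it open. Put all four bungs back into the oak bung block in order of size, each upright and fully home in the hole that fits it, its head flat on the block.

Things in the scene. Friction and masses are not known exactly. Their poses are not given: they have to be found in the camera images.
- bung_1: The smallest of four grey silicone bungs, upright, 36 mm high: flat round head 32 mm across, 14 mm high, on a tapered shank 22 mm long (24 mm across at the head, 18 at the foot). Origin: centre of the shank's foot; z up. The four bungs differ in size only. One of them, any, starts under the clamp's pad, the rest loose on the bench.
- bung_2: The second smallest of four grey silicone bungs, upright, 36 mm high: flat round head 42 mm across, 14 mm high, on a tapered shank 22 mm long (34 mm across at the head, 28 at the foot). Origin: centre of the shank's foot; z up. Grip across the head.
- bung_3: The second largest of four grey silicone bungs, upright, 36 mm high: flat round head 52 mm across, 14 mm high, on a tapered shank 22 mm long (44 mm across at the head, 38 at the foot). Origin: centre of the shank's foot; z up.
- bung_4: The largest of four grey silicone bungs, upright, 36 mm high: flat round head 62 mm across, 14 mm high, on a tapered shank 22 mm long (54 mm across at the head, 48 at the foot). Origin: centre of the shank's foot; z up.
- seat_1: The smallest hole of the bung block, for the smallest bung: 26 mm across, 27 deep, brass collar. Origin: centre of its mouth, level with the block's top face; z up, x along the row to the largest hole. The block is pale oak, fixed, at any angle on the bench, 40 mm high (244 x 86 mm at the foot).
- seat_2: The second smallest hole of the bung block, for the second smallest bung: 36 mm across, 27 deep, brass collar. Origin: centre of its mouth, level with the block's top face; z up, x along the row to the largest hole. The holes lie in one row by size, 47, 57 and 67 mm apart from smallest to largest.
- seat_3: The second largest hole of the bung block, for the second largest bung: 46 mm across, 27 deep, brass collar. Origin: centre of its mouth, level with the block's top face; z up, x along the row to the largest hole. Seated heads stand 10 mm apart: close the fingers across the row (y).
- seat_4: The largest hole of the bung block, for the largest bung: 56 mm across, 27 deep, brass collar. Origin: centre of its mouth, level with the block's top face; z up, x along the row to the largest hole. A seated bung's foot lies 22 mm below the origin.
- clamp: Grey boring clamp fixed to the bench. Origin: on the bench under the pad, where the held bung stands; x to the hinge, z up. In mm: base x 45-131, y +-31; cheeks 64 high; hinge axis along y at x 65, z 56. Arm down: black ball knob, 28 across, centre x -55, y 0, z 62; pinch it from above across y, it may turn between the fingers. Arm up: knob at x 109, z 168, clear behind the bung.
- clamp_arm (a joint): Angle of the clamp's arm (rad): 0 with the pad down on a bung, growing as the knob swings up and back over the hinge, 1.9 at the stop. A spring pulls it down (about 4 N at the knob) up to its over-centre point at about 0.8; beyond that the same spring pulls it to the stop and holds it open.
Mind the look-alikes: they are no part of the job. Leave any turquoise look-alike of the bung_2 alone.

How it is judged:
By the outcome, as a careful person would: the job done as asked, in the order asked, and still so for the second after the job is handed in, with the robot touching nothing.
It also fails if it takes over 120 s, if anything falls off the work surface, if the arm or the gripper's body presses on something with over 40 N, if the wrist force passes 120 N, or if a joint passes its speed limit or range.

## Working session

There is one attempt and no reset: what is moved stays moved. The work goes in short steps, Python scripts to look and compute and a shell command to move; the robot and the scene stay as the last step left them, time stands still between calls to the robot, and variables do not carry over. Pictures are saved under pics/ and viewed, at most 14 in all, crops included, and the job is handed in when it is done.

```bash
mkdir -p pics; python3 - <<'E'
from bench import ctrl
import cv2,numpy as np
s=ctrl.get_state();print({k:np.round(v,3).tolist() for k,v in s.items()})
for n in("scene","top"):
    p,d=ctrl.get_image(n);cv2.imwrite(f"pics/{n}0.png",p);np.save(f"pics/{n}0.npy",d)
    c=ctrl.camera_info(n);R=np.array(c["R"]);print(n,np.round(c["intrinsics"],1).tolist(),np.round(R,3).tolist(),"cam at",np.round(-R.T@np.array(c["t"]),3))
E
```

```text
{'time': 0.0, 'joint_positions': [1.201, 0.322, -0.07, 1.452, 0.023, 1.371, -0.057], 'qd': [0.001, -0.0, 0.0, -0.001, -0.001, 0.001, 0.0], 'joint_torque': [-0.001, -49.129, -0.404, -31.253, -0.064, 0.044, 0.0], 'position': [0.243, -0.602, 0.221], 'tool_rot': [-3.082, -0.599, 0.001], 'ft_force': [0.763, -0.56, 0.212], 'torque': [-0.024, 0.05, -0.003], 'grip_force': 0.0, 'grip_width': 0.998}
scene [[520.9, 0.0, 282.5], [0.0, 520.9, 202.3], [0.0, 0.0, 1.0]] [[1.0, 0.007, -0.008], [-0.002, -0.627, -0.779], [-0.01, 0.779, -0.627]] cam at [ 0.533 -1.02   0.896]
top [[530.0, 0.0, 289.6], [0.0, 530.0, 212.4], [0.0, 0.0, 1.0]] [[0.028, -1.0, 0.006], [-0.985, -0.029, -0.168], [0.168, -0.001, -0.986]] cam at [ 0.265 -0.016  1.438]
```

View pics/scene0.png

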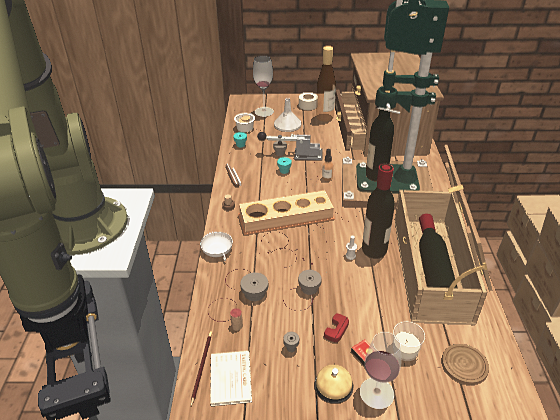

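View pics/top0.png

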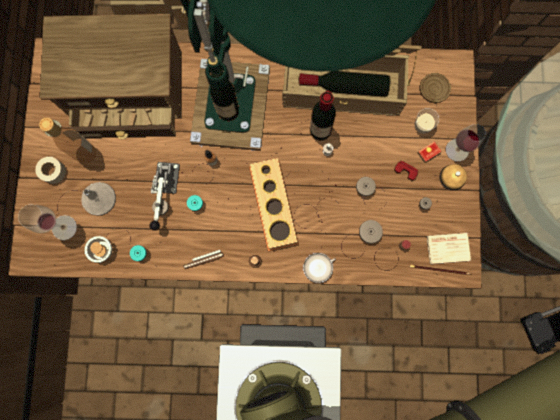

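The scene view shows three loose grey bungs at (254,287), (309,281) and (291,341), the block at (286,212), and the clamp at (295,145) with a bung under its arm. The turquoise decoys are at (240,140) and (284,166). In the top view the bungs are at (371,232), (366,186) and (425,203), the clamp at (163,190), its knob at (154,225), and the decoys at (194,203) and (138,253). Next I'll check with an enlarged crop.

```bash
cat > h.py <<'E'
import cv2,numpy as np
from bench import ctrl
def cam(n):
    c=ctrl.camera_info(n);return np.array(c["intrinsics"]),np.array(c["R"]),np.array(c["t"])
def ray(n,uv):
    K,R,t=cam(n);d=R.T@np.linalg.solve(K,[uv[0],uv[1],1.]);return -R.T@t,d
def onz(n,uv,z):
    o,d=ray(n,uv);return o+d*(z-o[2])/d[2]
def tri(a,b):  # top uv, scene uv -> point, gap
    o1,d1=ray("top",a);o2,d2=ray("scene",b)
    s=np.linalg.lstsq(np.c_[d1,-d2],o2-o1,rcond=None)[0]
    p,q=o1+s[0]*d1,o2+s[1]*d2;return (p+q)/2,np.linalg.norm(p-q)
def cloud(n,d):
    K,R,t=cam(n);v,u=np.indices(d.shape);P=np.stack([(u-K[0,2])/K[0,0]*d,(v-K[1,2])/K[1,1]*d,d],-1)
    return (P-t)@R
E
python3 - <<'E'
from h import *
t=cv2.imread("pics/top0.png");s=cv2.imread("pics/scene0.png")
f=lambda im,x,y,w,h,k:cv2.resize(im[y:y+h,x:x+w],None,fx=k,fy=k,interpolation=cv2.INTER_CUBIC)
a=np.hstack([f(t,125,145,100,75,4),f(s,225,110,100,75,4)])
b=np.hstack([f(t,335,165,100,75,4),f(s,230,255,100,75,4)][:2])
cv2.imwrite("pics/c1.png",np.vstack([a,b]))
for n in("top","scene"):
    W=cloud(n,np.load(f"pics/{n}0.npy"))
    pts={"top":[(371,228),(366,183),(425,201),(194,203),(138,251),(154,225),(273,225),(270,195)],"scene":[(246,284),(317,277),(291,336),(262,136),(280,147),(300,212)]}[n]
    for u,v in pts: print(n,u,v,np.round(W[v,u],3))
E
```

```text
top 371 228 [ 0.468 -0.237  0.032]
top 366 183 [ 0.59  -0.222  0.039]
top 425 201 [ 0.546 -0.382  0.034]
top 194 203 [0.522 0.241 0.035]
top 138 251 [0.389 0.382 0.033]
top 154 225 [0.454 0.334 0.073]
top 273 225 [0.471 0.027 0.016]
top 270 195 [0.548 0.037 0.044]
scene 246 284 [ 0.44  -0.239  0.037]
scene 317 277 [ 0.598 -0.221  0.039]
scene 291 336 [ 0.539 -0.375  0.033]
scene 262 136 [0.455 0.331 0.066]
scene 280 147 [0.509 0.316 0.036]
scene 300 212 [0.564 0.007 0.037]
```

View pics/c1.png

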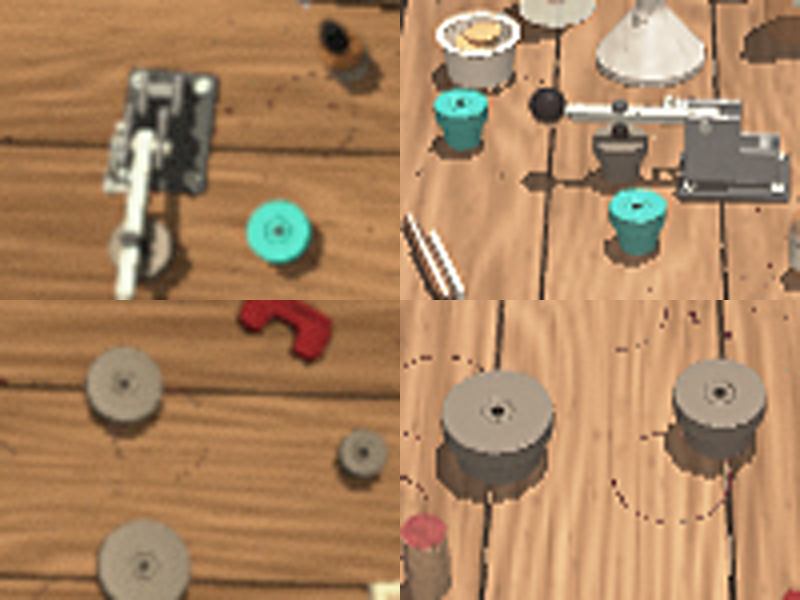

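The crop shows grey bung_4 (top 371,232; widest), bung_3 (366,186) and bung_1 (425,203; smallest) loose. The only other grey one is under the arm, at about (160,207) in top and (280,147) in scene, so that is bung_2. The turquoise ones at (194,203) and (138,253) are the look-alikes and stay where they are.

```bash
python3 - <<'E'
from h import *
t=cv2.imread("pics/top0.png");s=cv2.imread("pics/scene0.png")
def head(im,c,r,lo=95):
    b=im.astype(int);m=((b.max(2)-b.min(2)<40)&(b.max(2)>lo)).astype(np.uint8)
    z=np.zeros_like(m);cv2.circle(z,c,r,1,-1);m*=z
    k=max(cv2.findContours(m,cv2.RETR_EXTERNAL,cv2.CHAIN_APPROX_NONE)[0],key=cv2.contourArea)
    return cv2.fitEllipse(cv2.convexHull(k))
for nm,a,b,r in(("b4",(371,232),(254,284),22),("b3",(366,186),(309,277),20),("b1",(425,203),(291,337),14)):
    ea=head(t,a,r,115);eb=head(s,b,r,115);p,g=tri(ea[0],eb[0])
    print(nm,np.round(ea[0],1),np.round(ea[1],1),np.round(eb[0],1),np.round(eb[1],1),np.round(p,4),"gap",round(g,4),"on36",np.round(onz("top",ea[0],.036),4),np.round(onz("scene",eb[0],.036),4), "dia mm",round(ea[1][1]/530*1.39*1000,1))
def knob(im,c,r):
    z=np.zeros(im.shape[:2],np.uint8);cv2.circle(z,c,r,1,-1)
    m=((im.max(2)<60)&(z>0)).astype(np.uint8)
    k=max(cv2.findContours(m,0,1)[0],key=cv2.contourArea);return cv2.minEnclosingCircle(k)
ka,kb=knob(t,(154,225),9),knob(s,(262,136),8);p,g=tri(ka[0],kb[0]);print("knob",ka,kb,np.round(p,4),g)
f=lambda im,x,y,w,h,k:cv2.resize(im[y:y+h,x:x+w],None,fx=k,fy=k,interpolation=cv2.INTER_CUBIC)
cv2.imwrite("pics/c2.png",np.hstack([f(t,235,150,70,105,5),f(s,232,185,110,105,4)[:,:440] if 0 else cv2.copyMakeBorder(f(s,232,185,105,50,4),0,325,0,0,0)]))
E
```

```text
Traceback (most recent call last):
cv2.error: OpenCV(4.12.0) /io/opencv/modules/imgproc/src/shapedescr.cpp:361: error: (-201:Incorrect size of input array) There should be at least 5 points to fit the ellipse in function 'fitEllipseNoDirect'
```

```bash
cat > m.py <<'E'
from h import *
t=cv2.imread("pics/top0.png");s=cv2.imread("pics/scene0.png")
for im,p in((t,(371,228)),(t,(366,181)),(t,(425,200)),(t,(385,210)),(t,(160,207)),(s,(246,284)),(s,(254,297)),(s,(317,277)),(s,(291,334)),(s,(280,146)),(s,(280,250))): print(p,im[p[1],p[0]])
def head(im,c,r,lo=95):
    h=cv2.cvtColor(im,cv2.COLOR_BGR2HSV);m=((h[...,1]<85)&(h[...,2]>lo)).astype(np.uint8)
    z=np.zeros_like(m);cv2.circle(z,c,r,1,-1);m*=z
    k=max(cv2.findContours(m,cv2.RETR_EXTERNAL,cv2.CHAIN_APPROX_NONE)[0],key=cv2.contourArea)
    return cv2.fitEllipse(cv2.convexHull(k))
for nm,a,b,r in(("b4",(371,232),(254,284),22),("b3",(366,186),(309,277),20),("b1",(425,203),(291,337),14)):
    ea=head(t,a,r);eb=head(s,b,r);p,g=tri(ea[0],eb[0])
    print(nm,np.round(ea[0],1),np.round(ea[1],1),np.round(eb[0],1),np.round(eb[1],1),np.round(p,4),"gap",round(g,4),"on36",np.round(onz("top",ea[0],.036),4),np.round(onz("scene",eb[0],.036),4), "dia mm",round(ea[1][1]/530*1.39*1000,1))
def knob(im,c,r):
    z=np.zeros(im.shape[:2],np.uint8);cv2.circle(z,c,r,1,-1)
    m=((im.max(2)<60)&(z>0)).astype(np.uint8)
    k=max(cv2.findContours(m,0,1)[0],key=cv2.contourArea);return cv2.minEnclosingCircle(k)
ka,kb=knob(t,(154,225),9),knob(s,(262,136),8);p,g=tri(ka[0],kb[0]);print("knob",ka,kb,np.round(p,4),g)
f=lambda im,x,y,w,h,k:cv2.resize(im[y:y+h,x:x+w],None,fx=k,fy=k,interpolation=cv2.INTER_CUBIC)
cv2.imwrite("pics/c2.png",np.hstack([f(t,235,150,70,105,5),cv2.copyMakeBorder(f(s,232,185,105,50,4),0,325,0,0,0)]))
E
python3 m.py
```

```text
(371, 228) [102 122 139]
(366, 181) [122 146 163]
(425, 200) [103 125 142]
(385, 210) [ 85 128 176]
(160, 207) [39 47 45]
(246, 284) [135 154 172]
(254, 297) [69 78 87]
(317, 277) [136 156 174]
(291, 334) [132 147 162]
(280, 146) [145 167 187]
(280, 250) [126 170 224]
b4 [370.6 231.3] [22.2 22.8] [253.8 282.5] [20.9 27.7] [ 0.4582 -0.2349  0.0373] gap 0.0015 on36 [ 0.4591 -0.2349  0.036 ] [ 0.4573 -0.2339  0.036 ] dia mm 59.8
b3 [365.4 185.8] [17.8 19. ] [309.4 277.8] [17.2 22.9] [ 0.5816 -0.2207  0.0371] gap 0.0018 on36 [ 0.5828 -0.2207  0.036 ] [ 0.5808 -0.2199  0.036 ] dia mm 49.9
b1 [425.4 202.8] [10.6 11.3] [290.9 337.9] [13.3 15.5] [ 0.5395 -0.3824  0.0376] gap 0.0021 on36 [ 0.5409 -0.3827  0.036 ] [ 0.5385 -0.3815  0.036 ] dia mm 29.6
knob ((154.0, 225.35714721679688), 4.794339656829834) ((261.5, 135.8333282470703), 4.1164655685424805) [0.4539 0.3362 0.0637] 0.0008375205787766405
```

View pics/c2.png

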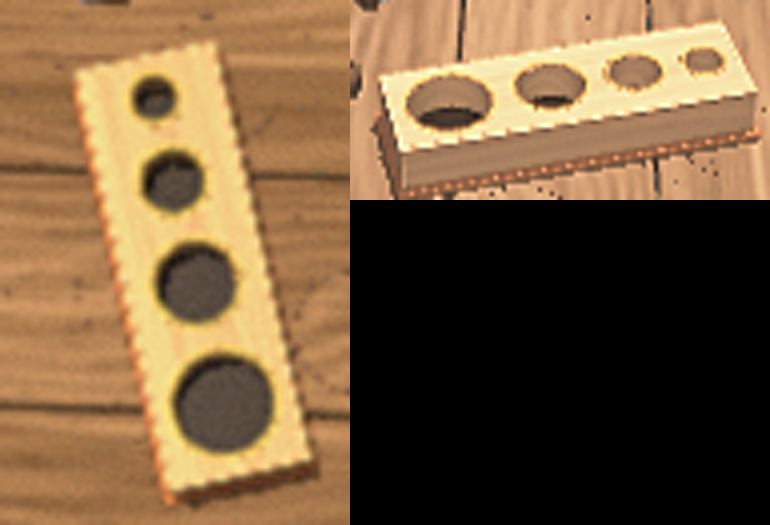

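The crop shows the block with holes in the top view at about (266,169), (270,186), (274,206), (280,230), from seat 1 to seat 4. In scene, seat 4 is at (344.5,210)→left end (257,210) and seat 1 at (320,200).

```bash
python3 - <<'E'
from h import *
t=cv2.imread("pics/top0.png");s=cv2.imread("pics/scene0.png")
def holes(im,x,y,w,h,lo):
    k=6;c=cv2.resize(im[y:y+h,x:x+w],None,fx=k,fy=k,interpolation=cv2.INTER_CUBIC)
    m=(c.astype(int)[...,1]>lo).astype(np.uint8)
    cs,hi=cv2.findContours(m,cv2.RETR_CCOMP,cv2.CHAIN_APPROX_NONE);out=[]
    for q,hh in zip(cs,hi[0]):
        if hh[3]>=0 and cv2.contourArea(q)>60*k:
            e=cv2.fitEllipse(cv2.convexHull(q));out.append((np.array(e[0])+.5)/k-.5+[x,y]);print(np.round(out[-1],2),np.round(np.array(e[1])/k,1))
    return out
A=holes(t,240,150,70,105,140);B=holes(s,232,185,105,50,int(s[213,300,1])-45);print(t[195,275],s[213,300])
A.sort(key=lambda p:p[1]);B.sort(key=lambda p:-p[0])
if len(A)==len(B)==4:
  P=[]
  for a,b in zip(A,B):
    p,g=tri(a,b);P.append(p);print(np.round(p,4),round(g,4),np.round(onz("top",a,.04),4),np.round(onz("scene",b,.04),4))
  P=np.array(P);print(np.linalg.norm(np.diff(P,axis=0),axis=1))
# arm direction: bright arm pixels in the top view, by depth
W=cloud("top",np.load("pics/top0.npy"));h=cv2.cvtColor(t,cv2.COLOR_BGR2HSV)
m=(h[...,2]>170)&(h[...,1]<60);m[:, :150]=0;m[:,170:]=0;m[:190]=0;m[225:]=0
v,u=np.nonzero(m);print(len(u),cv2.fitLine(np.c_[u,v].astype(np.float32),2,0,.01,.01).ravel())
q=np.array([onz("top",(a,b),.062) for a,b in zip(u,v)])[:,:2].astype(np.float32);print(cv2.fitLine(q,2,0,.01,.01).ravel())
S=cloud("scene",np.load("pics/scene0.npy"));print(np.round(S[135:150:2,275:290:3],3).reshape(-1,3)[:60:3])
E
```

```text
[279.23 230.13] [20.7 20.9]
[273.71 206.  ] [17. 17.]
[269.03 185.71] [12.8 13.4]
[265.36 169.12] [9.2 9.5]
[256.38 210.3 ] [14.9 22.5]
[281.66 206.24] [12.4 18.6]
[302.2  202.67] [ 9.6 15.4]
[319.56 199.99] [ 7.6 12.3]
[123 192 243] [159 226 253]
[0.618  0.0514 0.0422] 0.0034 [0.6203 0.0517 0.04  ] [0.6165 0.0534 0.04  ]
[0.5722 0.0398 0.0426] 0.0036 [0.5746 0.0402 0.04  ] [0.5706 0.0422 0.04  ]
[0.5179 0.0255 0.0421] 0.002 [0.5193 0.0257 0.04  ] [0.5169 0.0276 0.04  ]
[0.4532 0.0086 0.0425] 0.002 [0.4545 0.0089 0.04  ] [0.452  0.0113 0.04  ]
[0.04724271 0.05614225 0.06691046]
120 [ 4.9541287e-02 -9.9877208e-01  1.5670000e+02  2.0277499e+02]
[0.9997102  0.02407426 0.51491517 0.33388144]
[[ 0.491  0.441  0.002]
 [ 0.521  0.441  0.002]
 [ 0.504  0.331  0.063]
 [ 0.531  0.337  0.059]
 [ 0.513  0.33   0.056]
 [ 0.492  0.405  0.002]
 [ 0.521  0.412 -0.002]
 [ 0.503  0.329  0.042]
 [ 0.531  0.393  0.002]
 [ 0.512  0.333  0.032]
 [ 0.494  0.318  0.035]
 [ 0.522  0.317  0.036]
 [ 0.503  0.32   0.026]
 [ 0.531  0.362 -0.001]]
```

```bash
python3 - <<'E'
from h import *
for n,(u0,u1,v0,v1) in {"top":(145,175,165,218),"scene":(268,310,128,142)}.items():
    im=cv2.imread(f"pics/{n}0.png");W=cloud(n,np.load(f"pics/{n}0.npy"));h=cv2.cvtColor(im,cv2.COLOR_BGR2HSV)
    m=(W[...,2]>.052)&(W[...,2]<.08)&(h[...,2]>150)&(h[...,1]<70);z=np.zeros_like(m);z[v0:v1,u0:u1]=1;m&=z
    q=W[m][:,:2].astype(np.float32);l=cv2.fitLine(q,cv2.DIST_HUBER,0,.01,.01).ravel();print(n,len(q),l,np.degrees(np.arctan(l[1]/l[0])),"y at x=.454:",l[3]+(0.454-l[2])*l[1]/l[0],"xrange",q[:,0].min(),q[:,0].max())
    # base footprint rectangle z .01-.07
    m=(W[...,2]>.008)&(W[...,2]<.05)&(h[...,1]<80);X=W[m];X=X[(X[:,0]>.545)&(X[:,0]<.7)&(X[:,1]>.25)&(X[:,1]<.40)];print(len(X),cv2.minAreaRect(X[:,:2].astype(np.float32)))
from scipy.spatial.transform import Rotation as Ro
s=ctrl.get_state();print(np.round(Ro.from_rotvec(s["tool_rot"]).as_matrix(),4),s["position"])
E
```

```text
top 214 [ 0.99989665 -0.01437589  0.5449964   0.33220965] -0.8237063 y at x=.454: 0.33351794 xrange 0.4760843 0.595301
320 ((0.6290622353553772, 0.31506457924842834), (0.07731124013662338, 0.17273668944835663), 71.12478637695312)
scene 125 [ 0.99918294 -0.04041616  0.54073495  0.33101276] -2.3163059 y at x=.454: 0.3345211 xrange 0.47286427 0.59767735
306 ((0.6311023235321045, 0.3117468059062958), (0.08035679906606674, 0.16211433708667755), 73.44727325439453)
[[ 9.272e-01  3.745e-01 -7.000e-04]
 [ 3.745e-01 -9.272e-01  1.600e-03]
 [-1.000e-04 -1.700e-03 -1.000e+00]] [ 0.24317599 -0.60226817  0.22158146]
```

```bash
python3 - <<'E'
from h import *
t=cv2.imread("pics/top0.png");K,R,T=cam("top");k=10
c=cv2.resize(t[158:233,140:195],None,fx=k,fy=k,interpolation=cv2.INTER_CUBIC)
def pr(p):
    q=K@(R@np.array(p)+T);return tuple(int(v) for v in ((q[:2]/q[2]+.5-[140,158])*k))
kn=onz("top",(154,225.36),.062);print(kn)
for a,col in((-3,(0,0,255)),(-8,(255,0,0)),(-13,(0,255,0))):
    d=np.array([np.cos(np.radians(a)),np.sin(np.radians(a)),0]);n=np.array([-d[1],d[0],0])
    o=kn+55*1e-3*d;o[2]=0
    if a==-8:
        P=[o+x*d+y*n+[0,0,.0] for x,y in((.045,-.031),(.131,-.031),(.131,.031),(.045,.031))]
        cv2.polylines(c,[np.array([pr(p) for p in P])],1,col,1)
    cv2.line(c,pr(kn),pr(kn+.14*d),col,1)
cv2.imwrite("pics/c3.png",c)
E
```

```text
[0.45453055 0.33669947 0.062     ]
```

View pics/c3.png

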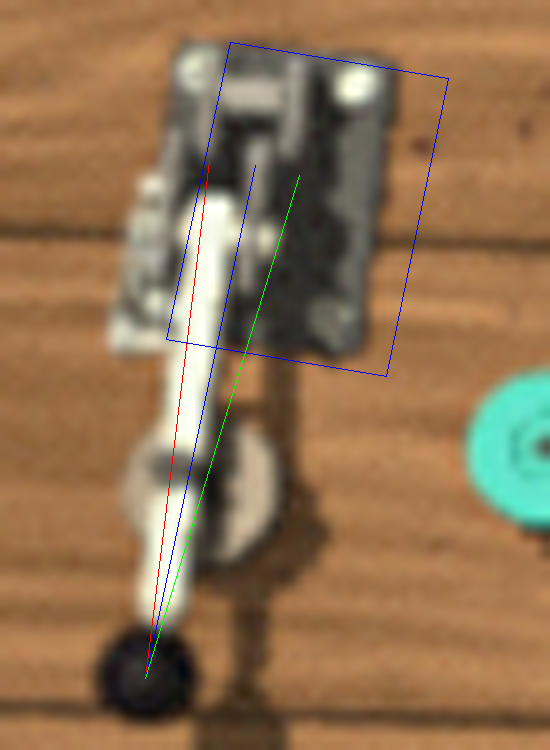

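Arm direction is about -3.5° from world x. Before moving I'll check the heights of the neighbours near the bung_1 grasp and near the clamp swing.

```bash
python3 - <<'E'
from h import *
A=[]
for n in("top","scene"):
    d=np.load(f"pics/{n}0.npy");W=cloud(n,d);A.append(W[(d>0)&(W[...,2]>.04)&(W[...,2]<.6)])
W=np.vstack(A)
g=.04
for nm,(x0,x1,y0,y1) in {"b1":(.38,.74,-.6,-.26),"clamp":(.36,.8,.1,.6),"b34":(.36,.74,-.3,-.1),"block":(.36,.8,-.15,.15)}.items():
    print(nm,"rows x",x0,"cols y",y0)
    for x in np.arange(x0,x1,g):
        print("%.2f"%x,[int(1000*max([p for p in W[(W[:,0]>=x)&(W[:,0]<x+g)&(W[:,1]>=y)&(W[:,1]<y+g)][:,2]],default=0)) for y in np.arange(y0,y1-.001,g)])
E
```

```text
b1 rows x 0.38 cols y -0.6
0.38 [0, 0, 0, 0, 0, 0, 50, 49, 0]
0.42 [0, 0, 0, 0, 0, 0, 52, 50, 45]
0.46 [0, 0, 0, 0, 0, 0, 0, 0, 43]
0.50 [0, 0, 0, 0, 0, 44, 0, 0, 0]
0.54 [0, 0, 0, 0, 0, 47, 0, 0, 44]
0.58 [0, 0, 41, 56, 0, 0, 0, 0, 44]
0.62 [0, 0, 41, 57, 0, 0, 0, 0, 0]
0.66 [0, 0, 162, 159, 0, 0, 0, 0, 0]
0.70 [0, 0, 158, 161, 0, 57, 0, 0, 0]
clamp rows x 0.36 cols y 0.1
0.36 [0, 0, 0, 0, 0, 0, 43, 45, 42, 46, 44, 0, 0]
0.40 [0, 0, 0, 0, 0, 64, 0, 46, 44, 44, 46, 199, 199]
0.44 [0, 0, 0, 0, 0, 79, 76, 0, 0, 0, 0, 198, 198]
0.48 [0, 0, 0, 44, 0, 70, 63, 0, 0, 44, 56, 0, 179]
0.52 [0, 0, 41, 41, 0, 68, 63, 0, 0, 91, 100, 0, 0]
0.56 [0, 0, 0, 0, 0, 71, 69, 0, 0, 0, 0, 0, 41]
0.60 [0, 0, 96, 0, 0, 64, 0, 0, 0, 0, 148, 174, 43]
0.64 [0, 0, 105, 0, 0, 0, 0, 0, 0, 0, 249, 256, 0]
0.68 [0, 0, 0, 48, 102, 105, 104, 103, 102, 104, 137, 169, 84]
0.72 [501, 501, 489, 43, 217, 221, 220, 221, 219, 220, 221, 220, 220]
0.76 [530, 554, 561, 47, 221, 221, 219, 221, 221, 222, 221, 221, 220]
0.80 [531, 544, 552, 43, 219, 222, 220, 222, 221, 221, 220, 220, 223]
b34 rows x 0.36 cols y -0.3
0.36 [0, 0, 0, 0, 0]
0.40 [0, 46, 42, 0, 0]
0.44 [40, 45, 46, 0, 0]
0.48 [0, 42, 41, 0, 0]
0.52 [0, 40, 0, 0, 0]
0.56 [0, 44, 45, 0, 0]
0.60 [0, 42, 43, 0, 0]
0.64 [0, 0, 0, 0, 56]
0.68 [0, 0, 0, 0, 176]
0.72 [0, 0, 0, 0, 254]
block rows x 0.36 cols y -0.15
0.36 [0, 0, 0, 0, 0, 43, 0, 0]
0.40 [0, 0, 47, 48, 48, 0, 0, 0]
0.44 [0, 0, 42, 47, 48, 44, 0, 0]
0.48 [0, 0, 0, 49, 49, 48, 0, 0]
0.52 [0, 0, 0, 48, 48, 47, 0, 0]
0.56 [0, 0, 0, 48, 48, 50, 0, 0]
0.60 [0, 0, 0, 47, 49, 47, 43, 0]
0.64 [56, 0, 0, 0, 48, 41, 0, 0]
0.68 [159, 179, 0, 0, 0, 49, 40, 0]
0.72 [251, 257, 166, 0, 0, 0, 295, 501]
0.76 [173, 250, 0, 0, 0, 283, 530, 554]
0.80 [110, 112, 112, 111, 107, 0, 531, 544]
```

```bash
python3 -m handwheel '[[0.087,0,0,0,0,0,7.6],[0.087,0.057,-0.0232,0.0167,0,0,0],[0.087,0.057,-0.0232,0.0167,0,0,0],[0.087,0.057,-0.0232,0.0167,0,0,0],[0.087,0.057,-0.0232,0.0167,0,0,0],[0.087,0.057,-0.0232,0.0167,0,0,0],[0.087,0.057,-0.0232,0.0167,0,0,0],[0.087,0,0,0,0,0,0],[0.087,0,0,0,0,0,0]]' 25
cat > w.py <<'E'
import sys;from h import *
from scipy.spatial.transform import Rotation as Ro
s=ctrl.get_state();R=Ro.from_rotvec(s["tool_rot"]).as_matrix()
g=np.array([float(v) for v in sys.argv[1:4]]);print("pos",np.round(s["position"],4),"tool shift to goal",np.round(R.T@(g-s["position"]),4),"y-ang",round(np.degrees(np.arctan2(R[1,1],R[0,1])),2),"tilt",np.round(R[:2,2],4),"F",np.round(s["ft_force"],1),"t",s["time"],"w",s["grip_width"]*.087,"g",s["grip_force"])
E
python3 w.py .5397 -.382 .025
```

```text
time: 1.23
position: [0.5336, -0.3874, 0.1237]
tool_rot: [-3.117, -0.394, 0.003]
ft_force: [-0.1, -0.4, -0.2]
grip_width: 0.998
grip_force: 0.0
pos [ 0.5336 -0.3874  0.1237] tool shift to goal [ 0.0074 -0.0037  0.0987] y-ang -75.58 tilt [-0.0016 -0.0001] F [-0.1 -0.4 -0.2] t 1.225 w 0.08685367880942435 g 0.0
```

```bash
python3 -m handwheel '[[0.087,0.0074,-0.0037,0.03,0,0,0],[0.087,0,0,0.03,0,0,0],[0.087,0,0,0.03,0,0,0],[0.087,0,0,0.009,0,0,0],[0.087,0,0,0,0,0,0],[0.087,0,0,0,0,0,0]]' 25; python3 w.py .5397 -.382 .025
python3 -m handwheel '[[0.02,0,0,0,0,0,0],[0.02,0,0,0,0,0,0],[0.02,0,0,0,0,0,0],[0.02,0,0,0,0,0,0],[0.02,0,0,0,0,0,0],[0.02,0,0,0,0,0,0]]' 25
```

```text
time: 1.98
position: [0.541, -0.383, 0.0271]
tool_rot: [3.115, 0.392, 0.003]
ft_force: [-0.7, 0.1, 0.9]
grip_width: 1.003
grip_force: 0.0
pos [ 0.541  -0.383   0.0271] tool shift to goal [-0.001  -0.0013  0.0021] y-ang -75.66 tilt [ 0.0021 -0.0018] F [-0.7  0.1  0.9] t 1.975 w 0.08728770827409957 g 0.0
time: 2.72
position: [0.5404, -0.3818, 0.0253]
tool_rot: [-3.117, -0.393, 0.0]
ft_force: [-0.2, -0.1, -0.3]
grip_width: 0.404
grip_force: 0.0
```

```bash
python3 -m handwheel '[[0.02,0,0,0,0,0,0],[0.02,0,0,0,0,0,0],[0.02,0,0,0,0,0,0]]' 25 | tail -2; python3 -m handwheel '[[0.02,0,0,-0.03,0,0,0],[0.02,0,0,-0.05,0,0,0],[0.02,0,0,0,0,0,0],[0.02,0,0,0,0,0,0]]'; python3 w.py .618 .0525 .105
```

```text
grip_width: 0.357
grip_force: 25.0
time: 3.6
position: [0.5401, -0.3817, 0.105]
tool_rot: [-3.117, -0.393, 0.001]
ft_force: [-0.1, 0.7, -0.2]
grip_width: 0.352
grip_force: 25.0
pos [ 0.5401 -0.3817  0.105 ] tool shift to goal [ 0.1834 -0.4012  0.    ] y-ang -75.61 tilt [-0.0005  0.0001] F [-0.1  0.7 -0.2] t 3.6 w 0.030651105202711876 g 24.980181455612183
```

```bash
python3 -m handwheel '[[0.02,0,-0.05,0,0,0,0],[0.02,0,-0.05,0,0,0,0],[0.02,0,-0.05,0,0,0,0],[0.02,0,-0.05,0,0,0,0],[0.02,0,-0.05,0,0,0,0],[0.02,0,-0.05,0,0,0,0],[0.02,0,-0.05,0,0,0,0],[0.02,0.03,-0.05,0,0,0,0],[0.02,0.05,0,0,0,0,0],[0.02,0.05,0,0,0,0,0],[0.02,0.05,0,0,0,0,0],[0.02,0,0,0,0,0,0]]' ;python3 -m handwheel '[[0.02,0,0,0,0,0,0]]'>/dev/null; python3 w.py .618 .0525 .068
```

```text
time: 5.1
position: [0.6162, 0.0517, 0.1022]
tool_rot: [-3.114, -0.395, 0.005]
ft_force: [-0.9, 0.6, 0.7]
grip_width: 0.354
grip_force: 25.0
pos [0.6136 0.0503 0.1034] tool shift to goal [ 0.005  -0.001   0.0354] y-ang -75.59 tilt [-0.004 -0.   ] F [-0.1 -0.2 -0.5] t 5.225 w 0.030982564976094116 g 24.98103529214859
```

```bash
python3 -m handwheel '[[0.02,0.003,-0.001,0.02,0,0,0],[0.02,0,0,0.015,0,0,0],[0.02,0,0,0,0,0,0],[0.02,0,0,0,0,0,0]]' ; python3 w.py .618 .0525 .043; python3 - <<'E'
from h import *
t=ctrl.get_image("top")[0];s=ctrl.get_image("scene")[0];cv2.imwrite("pics/t1.png",t);cv2.imwrite("pics/s1.png",s)
f=lambda im,x,y:cv2.resize(im[y:y+75,x:x+60],None,fx=6,fy=6,interpolation=cv2.INTER_CUBIC)
cv2.imwrite("pics/c4.png",np.hstack([f(t,240,145),f(s,290,150)]))
E
```

```text
time: 5.72
position: [0.6179, 0.052, 0.0705]
tool_rot: [3.117, 0.393, 0.0]
ft_force: [-0.6, 0.8, 0.1]
grip_width: 0.357
grip_force: 25.0
pos [0.6179 0.052  0.0705] tool shift to goal [ 0.0002 -0.0005  0.0275] y-ang -75.61 tilt [ 0.0002 -0.0002] F [-0.6  0.8  0.1] t 5.725 w 0.03109417097030214 g 24.981179237365723
```

View pics/c4.png

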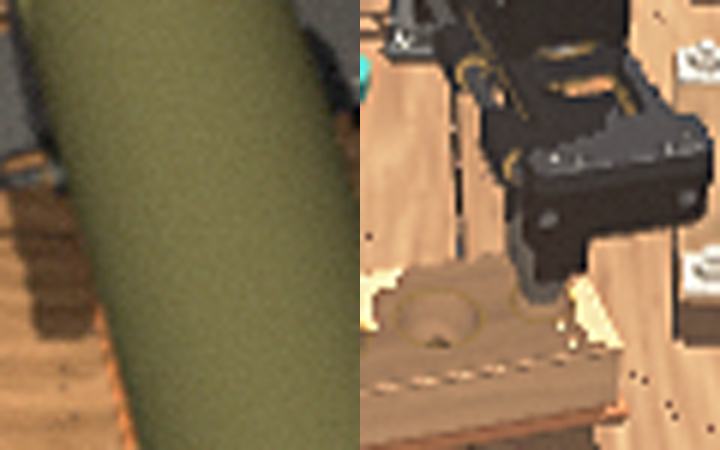

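The top view is blocked by the arm. In the scene crop the near finger sits over the seat_1 collar, at crop (545,300). The measured pose matches the goal, so I'll insert.

```bash
python3 -m handwheel '[[0.02,0,0,0.008,0,0,0],[0.02,0,0,0.008,0,0,0],[0.02,0,0,0,0,0,0]]'; python3 -m handwheel '[[0.02,0,0,0.006,0,0,0],[0.02,0,0,0.004,0,0,0],[0.02,0,0,0,0,0,0]]'; python3 w.py .618 .0525 .043
```

```text
time: 6.2
position: [0.6173, 0.052, 0.0532]
tool_rot: [-3.117, -0.394, 0.003]
ft_force: [-1.0, -0.8, -1.0]
grip_width: 0.357
grip_force: 25.0
time: 6.58
position: [0.6182, 0.0525, 0.0441]
tool_rot: [-3.116, -0.394, -0.001]
ft_force: [0.6, 0.8, -1.0]
grip_width: 0.361
grip_force: 25.0
pos [0.6182 0.0525 0.0441] tool shift to goal [-0.0002 -0.      0.0011] y-ang -75.59 tilt [0.0004 0.0006] F [ 0.6  0.8 -1. ] t 6.575 w 0.03144954226391325 g 24.978843927383423
```

```bash
python3 -m handwheel '[[0.02,0,0,0.0015,0,0,0],[0.02,0,0,0,0,0,0],[0.06,0,0,0,0,0,0],[0.06,0,0,0,0,0,0],[0.06,0,0,0,0,0,0],[0.06,0,0,0,0,0,0]]';  python3 -m handwheel '[[0.06,0,0,-0.03,0,0,0],[0.087,0,0,-0.04,0,0,0],[0.087,-0.05,0,0,0,0,0],[0.087,-0.05,0,0,0,0,0],[0.087,-0.05,0.05,0,0,0,0],[0.087,0,0.05,0,0,0,0],[0.087,0,0.05,0,0,0,0],[0.087,0,0.05,0,0,0,0],[0.087,0,0.05,0,0,0,0],[0.087,0,0,0,0,0,0],[0.087,0,0,0,0,0,0]]'; python3 w.py .458 -.2344 .025;python3 w.py .5818 -.2203 .025
```

```text
time: 7.32
position: [0.6178, 0.0518, 0.0426]
tool_rot: [3.117, 0.393, -0.001]
ft_force: [-0.3, 0.6, -0.7]
grip_width: 0.666
grip_force: 0.0
time: 8.7
position: [0.5388, -0.2195, 0.1126]
tool_rot: [-3.116, -0.394, 0.001]
ft_force: [-0.3, -0.2, 0.2]
grip_width: 0.998
grip_force: 0.0
pos [ 0.5388 -0.2195  0.1126] tool shift to goal [-0.082  -0.0055  0.0876] y-ang -75.6 tilt [-0.0006  0.001 ] F [-0.3 -0.2  0.2] t 8.7 w 0.08678814537066071 g 0.0
pos [ 0.5388 -0.2195  0.1126] tool shift to goal [0.0414 0.0116 0.0875] y-ang -75.6 tilt [-0.0006  0.001 ] F [-0.3 -0.2  0.2] t 8.7 w 0.08678814537066071 g 0.0
```

```bash
python3 - <<'E'
from h import *
t=ctrl.get_image("top")[0];s=ctrl.get_image("scene")[0]
f=lambda im,x,y:cv2.resize(im[y:y+75,x:x+65],None,fx=6,fy=6,interpolation=cv2.INTER_CUBIC)
cv2.imwrite("pics/c5.png",np.hstack([f(t,240,150),f(s,275,170)]))
E
python3 -m handwheel '[[0.087,0.0414,0.0116,0.02,0,0,0],[0.087,0,0,0.03,0,0,0],[0.087,0,0,0.03,0,0,0],[0.087,0,0,0.0075,0,0,0],[0.087,0,0,0,0,0,0],[0.087,0,0,0,0,0,0]]'; python3 w.py .5818 -.2203 .025
```

```text
time: 9.55
position: [0.5831, -0.2214, 0.027]
tool_rot: [3.115, 0.394, 0.004]
ft_force: [0.2, -0.1, -0.1]
grip_width: 0.999
grip_force: 0.0
pos [ 0.5831 -0.2214  0.027 ] tool shift to goal [-0.001  -0.0013  0.002 ] y-ang -75.59 tilt [ 0.0025 -0.0011] F [ 0.2 -0.1 -0.1] t 9.55 w 0.08694964781732167 g 0.0
```

View pics/c5.png

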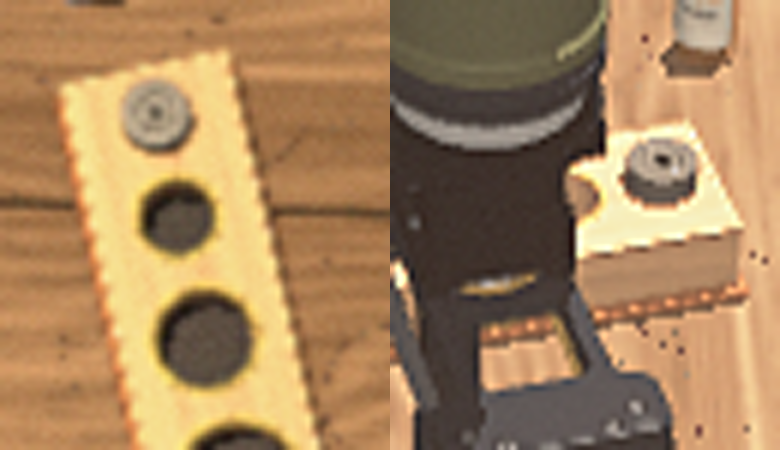

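Bung_1 sits flat in seat_1 (top ≈(266,169), scene ≈(320,196)). Next is bung_3.

```bash
python3 -m handwheel '[[0.04,-0.0005,0,0.001,0,0,0],[0.04,0,0,0,0,0,0],[0.04,0,0,0,0,0,0],[0.04,0,0,0,0,0,0],[0.04,0,0,0,0,0,0],[0.04,0,0,0,0,0,0],[0.04,0,0,0,0,0,0]]' 25 |tail -2; python3 -m handwheel '[[0.04,0,0,-0.03,0,0,0],[0.04,0,0,-0.05,0,0,0],[0.04,0,0,0,0,0,0],[0.04,0,0,0,0,0,0]]'; python3 w.py .518 .0266 .105
```

```text
grip_width: 0.584
grip_force: 25.0
time: 10.92
position: [0.5811, -0.2215, 0.1039]
tool_rot: [3.117, 0.393, -0.001]
ft_force: [0.6, -0.4, -0.3]
grip_width: 0.584
grip_force: 25.0
pos [ 0.5811 -0.2215  0.1039] tool shift to goal [ 0.0005 -0.256  -0.0012] y-ang -75.62 tilt [-0.0006 -0.0003] F [ 0.6 -0.4 -0.3] t 10.925 w 0.050810114968598254 g 24.999621212482452
```

```bash
python3 -m handwheel '[[0.04,0,-0.05,0,0,0,0],[0.04,0,-0.05,0,0,0,0],[0.04,0,-0.05,0,0,0,0],[0.04,0,-0.05,0,0,0,0],[0.04,0,-0.056,0,0,0,0],[0.04,0,0,0,0,0,0],[0.04,0,0,0,0,0,0]]' >/dev/null; python3 w.py .518 .0266 .069
```

```text
pos [0.5171 0.0259 0.1031] tool shift to goal [ 0.0011 -0.0004  0.0341] y-ang -75.59 tilt [-0.0021 -0.0007] F [-0.2 -0.8 -1.5] t 11.8 w 0.0508595270316004 g 24.999441504478455
```

```bash
python3 -m handwheel '[[0.04,0.0005,-0.0005,0.02,0,0,0],[0.04,0,0,0.015,0,0,0],[0.04,0,0,0.008,0,0,0],[0.04,0,0,0.008,0,0,0],[0.04,0,0,0,0,0,0]]'; python3 w.py .518 .0266 .043; python3 -m handwheel '[[0.04,0,0,0.005,0,0,0],[0.04,0,0,0.004,0,0,0],[0.04,0,0,0,0,0,0]]';  python3 w.py .518 .0266 .043
```

```text
time: 12.42
position: [0.5179, 0.027, 0.0528]
tool_rot: [-3.117, -0.393, 0.002]
ft_force: [0.3, 0.0, -0.7]
grip_width: 0.585
grip_force: 25.0
pos [0.5179 0.027  0.0528] tool shift to goal [-0.      0.0004  0.0098] y-ang -75.62 tilt [-0.001  0.   ] F [ 0.3  0.  -0.7] t 12.425 w 0.050915226814908565 g 24.999798238277435
time: 12.8
position: [0.5181, 0.0272, 0.0441]
tool_rot: [3.117, 0.394, -0.0]
ft_force: [-0.2, -0.4, -0.6]
grip_width: 0.589
grip_force: 25.0
pos [0.5181 0.0272 0.0441] tool shift to goal [-0.0002  0.0005  0.0011] y-ang -75.6 tilt [-0.0003 -0.0001] F [-0.2 -0.4 -0.6] t 12.8 w 0.05127048208866193 g 24.999721348285675
```

```bash
python3 -m handwheel '[[0.04,0,0,0.0015,0,0,0],[0.04,0,0,0,0,0,0],[0.08,0,0,0,0,0,0],[0.08,0,0,0,0,0,0],[0.08,0,0,0,0,0,0],[0.08,0,0,0,0,0,0]]'|tail -3;  python3 -m handwheel '[[0.08,0,0,-0.03,0,0,0],[0.087,0,0,-0.04,0,0,0],[0.087,0,0.048,0,0,0,0],[0.087,-0.023,0.048,0,0,0,0],[0.087,-0.025,0.048,0,0,0,0],[0.087,-0.025,0.048,0,0,0,0],[0.087,-0.025,0.0463,0,0,0,0],[0.087,-0.025,0,0,0,0,0],[0.087,0,0,0,0,0,0],[0.087,0,0,0,0,0,0]]'>/dev/null; python3 w.py .458 -.2344 .025
```

```text
ft_force: [-0.6, -0.6, 0.0]
grip_width: 0.9
grip_force: 0.0
pos [ 0.4593 -0.2334  0.1131] tool shift to goal [-0.0016  0.0006  0.0881] y-ang -75.53 tilt [ 0.0011 -0.    ] F [ 0.  -0.   0.1] t 14.8 w 0.08709961173493758 g 0.0
```

```bash
python3 -m handwheel '[[0.087,-0.001,0.0005,0.03,0,0,0],[0.087,0,0,0.03,0,0,0],[0.087,0,0,0.022,0,0,0],[0.087,0,0,0.006,0,0,0],[0.087,0,0,0,0,0,0],[0.087,0,0,0,0,0,0]]'>/dev/null; python3 w.py .458 -.2344 .025; python3 -m handwheel '[[0.05,0,0,0,0,0,0],[0.05,0,0,0,0,0,0],[0.05,0,0,0,0,0,0],[0.05,0,0,0,0,0,0],[0.05,0,0,0,0,0,0],[0.05,0,0,0,0,0,0]]' 30 |tail -2; python3 -m handwheel '[[0.05,0,0,-0.03,0,0,0],[0.05,0,0,-0.05,0,0,0],[0.05,0,0,0,0,0,0],[0.05,0,0,0,0,0,0]]'|tail -2; python3 w.py .453 .010 .105
```

```text
pos [ 0.4586 -0.2351  0.0259] tool shift to goal [-0.0004 -0.0008  0.0009] y-ang -75.58 tilt [ 0.0018 -0.001 ] F [ 0.6 -0.5  0.3] t 15.55 w 0.0869792241141189 g 0.0
grip_width: 0.704
grip_force: 30.0
grip_width: 0.705
grip_force: 30.0
pos [ 0.4569 -0.2349  0.1041] tool shift to goal [ 0.0571 -0.2382 -0.0009] y-ang -75.62 tilt [-0.0009  0.    ] F [-0.5  0.2 -1.8] t 16.8 w 0.0613016868352776 g 29.99959409236908
```

```bash
python3 -m handwheel '[[0.05,0.028,-0.04,0,0,0,0],[0.05,0.028,-0.05,0,0,0,0],[0.05,0,-0.05,0,0,0,0],[0.05,0,-0.05,0,0,0,0],[0.05,0,-0.048,0,0,0,0],[0.05,0,0,0,0,0,0],[0.05,0,0,0,0,0,0]]' >/dev/null; python3 w.py .453 .010 .069
```

```text
pos [0.4518 0.0089 0.1036] tool shift to goal [ 0.0015 -0.0008  0.0346] y-ang -75.61 tilt [-0.0021 -0.0004] F [-0.1  0.2 -0.6] t 17.675 w 0.060975631288734004 g 29.999361634254456
```

```bash
python3 -m handwheel '[[0.05,0.001,-0.0005,0.02,0,0,0],[0.05,0,0,0.015,0,0,0],[0.05,0,0,0.008,0,0,0],[0.05,0,0,0.008,0,0,0],[0.05,0,0,0,0,0,0]]'>/dev/null; python3 w.py .453 .010 .043; python3 -m handwheel '[[0.05,0,0,0.005,0,0,0],[0.05,0,0,0.004,0,0,0],[0.05,0,0,0,0,0,0]]'>/dev/null;  python3 w.py .453 .010 .043
```

```text
pos [0.4531 0.0101 0.0533] tool shift to goal [-0.0001  0.0001  0.0103] y-ang -75.62 tilt [-0.0011  0.0001] F [-0.5  0.2 -1.2] t 18.3 w 0.061330675635001025 g 29.999624490737915
pos [0.4532 0.0102 0.0445] tool shift to goal [-0.0002  0.0002  0.0015] y-ang -75.6 tilt [-0.0005 -0.0001] F [-1.4 -0.1 -1.5] t 18.675 w 0.06134153410414595 g 29.999510049819946
```

```bash
python3 -m handwheel '[[0.05,0,0,0.0015,0,0,0],[0.05,0,0,0,0,0,0],[0.087,0,0,0,0,0,0],[0.087,0,0,0,0,0,0],[0.087,0,0,0,0,0,0],[0.087,0,0,0,0,0,0]]'|tail -3;  python3 -m handwheel '[[0.087,0,0,-0.03,0,0,0],[0.087,0,0,-0.05,0,0,0],[0.087,0,0,-0.04,0,0,9],[0.06,0,0,0,0,0,8.9],[0.06,-0.003,-0.054,0,0,0,0],[0.06,-0.003,-0.054,0,0,0,0],[0.06,-0.003,-0.054,0,0,0,0],[0.06,-0.003,-0.054,0,0,0,0],[0.06,-0.003,-0.054,0,0,0,0],[0.06,-0.003,-0.054,0,0,0,0],[0.06,0,0,0,0,0,0],[0.06,0,0,0,0,0,0]]'>/dev/null; python3 w.py .4542 .3365 .044
python3 - <<'E'
from h import *
t=ctrl.get_image("top")[0];s=ctrl.get_image("scene")[0]
cv2.imwrite("pics/s2.png",s)
f=lambda im,x,y:cv2.resize(im[y:y+120,x:x+100],None,fx=4,fy=4,interpolation=cv2.INTER_CUBIC)
cv2.imwrite("pics/c6.png",np.hstack([f(s,225,55),f(s,235,155)]))
E
```

```text
ft_force: [-0.9, 0.6, 1.0]
grip_width: 0.983
grip_force: 0.0
pos [0.4553 0.3342 0.1629] tool shift to goal [-0.0012 -0.0024  0.1189] y-ang -93.5 tilt [-0.0006 -0.0009] F [0.3 0.1 0.3] t 20.925 w 0.06012766150818395 g 0.0
```

View pics/c6.png

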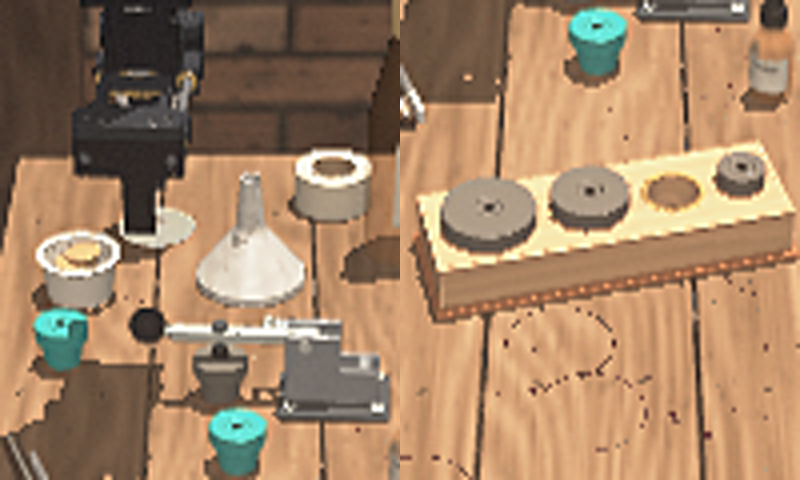

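The crop shows bungs 4, 3 and 1 seated flat, seat_2 empty, and the gripper above the knob at about (262,136). Now the clamp.

```bash
python3 -m handwheel '[[0.06,-0.0012,-0.002,0.05,0,0,0],[0.06,0,0,0.05,0,0,0],[0.06,0,0,0.018,0,0,0],[0.06,0,0,0,0,0,0],[0.06,0,0,0,0,0,0]]'>/dev/null; python3 w.py .4542 .3365 .044;  python3 -m handwheel '[[0.01,0,0,0,0,0,0],[0.01,0,0,0,0,0,0],[0.01,0,0,0,0,0,0],[0.01,0,0,0,0,0,0],[0.01,0,0,0,0,0,0],[0.01,0,0,0,0,0,0],[0.01,0,0,0,0,0,0]]' 25; python3 - <<'E'
import numpy as np
a=np.radians(177.14);P=lambda t:120.15*np.array([np.cos(a-t),np.sin(a-t)])
T=np.arange(0,1.81,.15);X=np.array([P(t) for t in T]);print(np.round(np.c_[T[1:],np.diff(X,axis=0)],1).tolist())
E
```

```text
pos [0.4557 0.3375 0.0473] tool shift to goal [-0.0014  0.0011  0.0033] y-ang -93.54 tilt [0.0029 0.0016] F [-0.6  0.2  0. ] t 21.65 w 0.059821768847619285 g 0.0
time: 22.52
position: [0.4543, 0.3377, 0.0455]
tool_rot: [-3.139, 0.095, -0.001]
ft_force: [0.7, 4.7, -1.2]
grip_width: 0.303
grip_force: 25.0
[[0.2, 2.2, 17.9], [0.3, 4.9, 17.3], [0.4, 7.4, 16.4], [0.6, 9.8, 15.1], [0.8, 11.9, 13.5], [0.9, 13.8, 11.5], [1.0, 15.4, 9.3], [1.2, 16.6, 6.9], [1.3, 17.5, 4.4], [1.5, 17.9, 1.7], [1.6, 18.0, -1.0], [1.8, 17.6, -3.6]]
```

```bash
python3 -m handwheel '[[0.01,0.0022,-0.001,-0.0179,0,0,0],[0.01,0.0049,0,-0.0173,0,0,0],[0.01,0.0074,0,-0.0164,0,0,0],[0.01,0,0,0,0,0,0]]' 30;python3 -m handwheel '[[0.01,0.0098,0,-0.0151,0,0,0],[0.01,0.0119,0,-0.0135,0,0,0],[0.01,0.0138,0,-0.0115,0,0,0],[0.01,0,0,0,0,0,0]]'
```

```text
time: 23.02
position: [0.4689, 0.3369, 0.098]
tool_rot: [3.14, -0.097, -0.0]
ft_force: [-1.4, 3.5, -3.2]
grip_width: 0.301
grip_force: 30.0
time: 23.52
position: [0.5065, 0.3346, 0.1392]
tool_rot: [-3.139, 0.099, -0.004]
ft_force: [-1.2, 1.4, 2.8]
grip_width: 0.302
grip_force: 30.0
```

Still gripped, and the vertical force reversed past over-centre, so it is now beyond 0.8. I'll continue to about 1.75.

```bash
python3 -m handwheel '[[0.01,0.0154,0,-0.0093,0,0,0],[0.01,0.0166,0,-0.0069,0,0,0],[0.01,0.0175,0,-0.0044,0,0,0],[0.01,0.0179,0,-0.0017,0,0,0],[0.01,0,0,0,0,0,0]]';python3 -m handwheel '[[0.01,0.018,0,0.001,0,0,0],[0.01,0.016,0,0.0034,0,0,0],[0.01,0,0,0,0,0,0]]'
```

```text
time: 24.15
position: [0.5751, 0.3303, 0.1606]
tool_rot: [-3.138, 0.1, -0.008]
ft_force: [2.8, 3.1, 2.8]
grip_width: 0.301
grip_force: 30.0
time: 24.52
position: [0.6089, 0.3282, 0.1555]
tool_rot: [-3.138, 0.1, -0.007]
ft_force: [4.9, 2.7, 3.2]
grip_width: 0.302
grip_force: 30.0
```

```bash
python3 -m handwheel '[[0.06,0,0,0,0,0,0],[0.06,0,0,0,0,0,0],[0.06,0,0,0,0,0,0],[0.06,0,0,0,0,0,0],[0.06,0,0,-0.03,0,0,0],[0.06,0,0,-0.04,0,0,0],[0.06,-0.06,0.04,0,0,0,0],[0.06,-0.06,0.04,0,0,0,0],[0.06,-0.06,0.04,0,0,0,0],[0.06,0,0.05,0,0,0,0],[0.06,0,0.05,0,0,0,0],[0.06,0,0,0,0,0,0]]'; python3 - <<'E'
from h import *
t=ctrl.get_image("top")[0];s=ctrl.get_image("scene")[0]
cv2.imwrite("pics/t3.png",t);cv2.imwrite("pics/s3.png",s)
f=lambda im,x,y:cv2.resize(im[y:y+100,x:x+80],None,fx=5,fy=5,interpolation=cv2.INTER_CUBIC)
cv2.imwrite("pics/c7.png",np.hstack([f(t,125,145),f(s,245,90)]))
E
```

```text
time: 26.02
position: [0.4371, 0.1299, 0.2249]
tool_rot: [3.137, -0.108, 0.001]
ft_force: [-0.2, 0.0, 0.0]
grip_width: 0.688
grip_force: 0.0
```

View pics/c7.png

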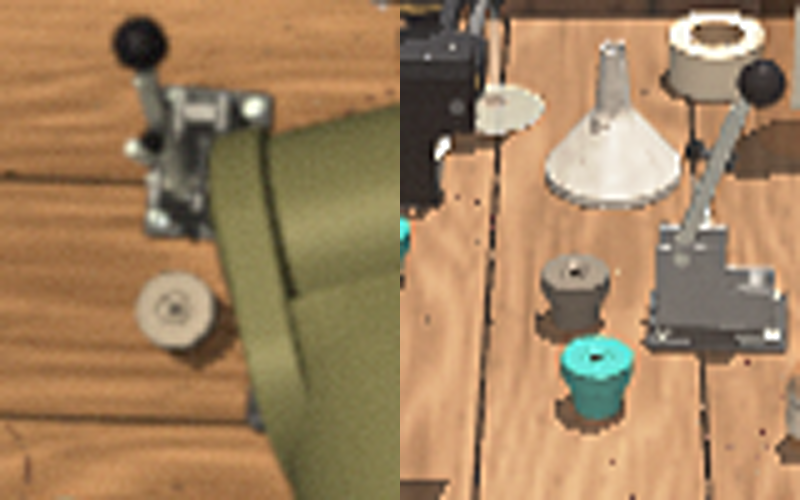

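The arm stands open (knob at scene (317,106), top (153,153)). The grey bung_2 is free at top (160,207) and scene (280,145), and the turquoise decoy is in front of it. Now I'll measure bung_2.

```bash
python3 - <<'E'
from h import *
t=cv2.imread("pics/t3.png");s=cv2.imread("pics/s3.png")
def head(im,c,r,lo):
    h=cv2.cvtColor(im,cv2.COLOR_BGR2HSV);m=((h[...,1]<88)&(h[...,2]>lo)).astype(np.uint8)
    z=np.zeros_like(m);cv2.circle(z,c,r,1,-1);m*=z
    return cv2.fitEllipse(cv2.convexHull(max(cv2.findContours(m,0,1)[0],key=cv2.contourArea)))
a=head(t,(160,207),11,95);b=head(s,(280,144),10,120);p,g=tri(a[0],b[0]);print(a,b,np.round(p,4),g,onz("top",a[0],.036),onz("scene",b[0],.036))
p,g=tri((160,206.5),(280,143.5));print("by eye",np.round(p,4),g)
E
python3 w.py .509 .333 .145
```

```text
((159.6541290283203, 206.57057189941406), (14.590676307678223, 15.42820930480957), 59.557308197021484) ((279.500244140625, 143.9998321533203), (7.083366870880127, 13.274680137634277), 89.75008392333984) [0.5085 0.3313 0.0376] 0.0013790482022872973 [0.5094414  0.33183984 0.036     ] [0.50776653 0.33346081 0.036     ]
by eye [0.5092 0.33   0.0399] 0.0004067585422114675
pos [0.4371 0.1345 0.2251] tool shift to goal [ 0.0594 -0.2026  0.0801] y-ang -93.56 tilt [ 0.0005 -0.0001] F [ 0.6  0.9 -0.1] t 26.125 w 0.05989577767657075 g 0.0
```

```bash
python3 -m handwheel '[[0.06,0.015,-0.05,0.02,0,0,0],[0.06,0.015,-0.05,0.02,0,0,0],[0.06,0.015,-0.05,0.02,0,0,0],[0.06,0.015,-0.05,0.02,0,0,0],[0.06,0,0,0,0,0,0],[0.06,0,0,0,0,0,0]]'>/dev/null; python3 w.py .5087 .3325 .025
```

```text
pos [0.5084 0.3317 0.1446] tool shift to goal [ 0.0004 -0.0007  0.1196] y-ang -93.37 tilt [-0.0015  0.0005] F [-0.9 -0.4 -0.3] t 26.875 w 0.0595815680602634 g 0.0
```

```bash
python3 -m handwheel '[[0.06,0.0004,-0.0007,0.04,0,0,0],[0.06,0,0,0.04,0,0,0],[0.06,0,0,0.03,0,0,0],[0.06,0,0,0.009,0,0,0],[0.06,0,0,0,0,0,0],[0.06,0,0,0,0,0,0]]'>/dev/null; python3 w.py .5087 .3325 .025; python3 -m handwheel '[[0.03,0,0,0,0,0,0],[0.03,0,0,0,0,0,0],[0.03,0,0,0,0,0,0],[0.03,0,0,0,0,0,0],[0.03,0,0,0,0,0,0]]' 25 |tail -3; python3 -m handwheel '[[0.03,0,0,-0.03,0,0,0],[0.03,0,0,-0.05,0,0,0],[0.03,0,0,-0.02,0,0,-9],[0.03,0,0,0,0,0,-8.9],[0.03,0,0,0,0,0,0],[0.03,0,0,0,0,0,0]]'|tail -2; python3 w.py .5723 .0405 .12
```

```text
pos [0.511  0.3316 0.0279] tool shift to goal [-0.0023 -0.0008  0.0029] y-ang -93.54 tilt [0.0029 0.0011] F [-0.5 -0.8  0.7] t 27.625 w 0.060015790640468865 g 0.0
ft_force: [-0.2, 0.1, 4.3]
grip_width: 0.475
grip_force: 25.0
grip_width: 0.47
grip_force: 25.0
pos [0.5094 0.3306 0.1251] tool shift to goal [-0.0104  0.2966  0.0052] y-ang -75.76 tilt [-0.0013 -0.0009] F [ 0.1 -0.1 -0.8] t 29.0 w 0.04087633867011457 g 24.999885857105255
```

```bash
python3 -m handwheel '[[0.03,0,0.05,0,0,0,0],[0.03,0,0.05,0,0,0,0],[0.03,0,0.05,0.005,0,0,0],[0.03,-0.005,0.05,0.005,0,0,0],[0.03,-0.005,0.05,0.005,0,0,0],[0.03,0,0.0466,0.005,0,0,0],[0.03,0,0,0,0,0,0],[0.03,0,0,0,0,0,0]]' >/dev/null; python3 w.py .5728 .0409 .069;
```

```text
pos [0.5734 0.0419 0.1055] tool shift to goal [-0.0008  0.0008  0.0365] y-ang -75.68 tilt [-0.0009  0.0007] F [ 0.1  0.1 -0.6] t 30.0 w 0.04122965759070695 g 25.000274777412415
```

```bash
python3 -m handwheel '[[0.03,-0.0005,0.0006,0.02,0,0,0],[0.03,0,0,0.015,0,0,0],[0.03,0,0,0.008,0,0,0],[0.03,0,0,0.008,0,0,0],[0.03,0,0,0,0,0,0]]'>/dev/null; python3 w.py .5728 .0409 .043; python3 -m handwheel '[[0.03,0,0,0.006,0,0,0],[0.03,0,0,0.0045,0,0,0],[0.03,0,0,0,0,0,0],[0.03,0,0,0,0,0,0]]'>/dev/null;  python3 w.py .5728 .0409 .043
```

```text
pos [0.5731 0.0407 0.0542] tool shift to goal [-0.0002 -0.0003  0.0112] y-ang -75.6 tilt [-0.0011  0.0001] F [ 0.9 -0.6 -0.6] t 30.625 w 0.04100321324466566 g 24.999922513961792
pos [0.5738 0.041  0.0445] tool shift to goal [-0.001  -0.0002  0.0015] y-ang -75.6 tilt [0.0007 0.0005] F [ 0.7  1.5 -0.3] t 31.125 w 0.04081803676662694 g 24.999847412109375
```

```bash
python3 -m handwheel '[[0.03,0,0,0.0015,0,0,0],[0.03,0,0,0,0,0,0],[0.07,0,0,0,0,0,0],[0.07,0,0,0,0,0,0],[0.07,0,0,0,0,0,0],[0.07,0,0,0,0,0,0]]'|tail -3;  python3 -m handwheel '[[0.07,0,0,-0.04,0,0,0],[0.07,0,0,-0.05,0,0,0],[0.07,0,0,-0.05,0,0,0],[0.07,0,0.05,0,0,0,0],[0.07,0,0.05,0,0,0,0],[0.07,0,0.05,0,0,0,0],[0.07,0,0.05,0,0,0,0],[0.07,0,0.05,0,0,0,0],[0.07,0,0.05,0,0,0,0],[0.07,0,0.05,0,0,0,0],[0.07,0,0,0,0,0,0]]'>/dev/null; python3 - <<'E'
from h import *
t=ctrl.get_image("top")[0];s,d=ctrl.get_image("scene")
f=lambda im,x,y,w,h,k:cv2.resize(im[y:y+h,x:x+w],None,fx=k,fy=k,interpolation=cv2.INTER_CUBIC)
cv2.imwrite("pics/c8.png",np.vstack([np.hstack([f(t,235,150,75,105,4),f(s,225,85,125,105,4)]),np.hstack([f(s,230,180,130,60,4),f(t,130,145,70,60,4)])]))
h=cv2.cvtColor(s,cv2.COLOR_BGR2HSV)
pts={}
for n,uv in dict(b4=(256,204),b3=(282,201),b2=(302,197),b1=(320,195)).items():
    z=np.zeros(h.shape[:2],np.uint8);cv2.circle(z,uv,14,1,-1);W=cloud("scene",d)
    m=(z>0)&(h[...,1]<88)&(h[...,2]>120);print(n,m.sum(),np.round(np.percentile(W[m][:,2],[10,50,90]),4))
E
```

```text
ft_force: [-0.1, -0.2, -0.9]
grip_width: 0.78
grip_force: 0.0
b4 327 [0.041  0.0534 0.0559]
b3 317 [0.0384 0.0523 0.055 ]
b2 294 [0.0377 0.0434 0.0551]
b1 195 [0.0378 0.0417 0.0552]
```

View pics/c8.png

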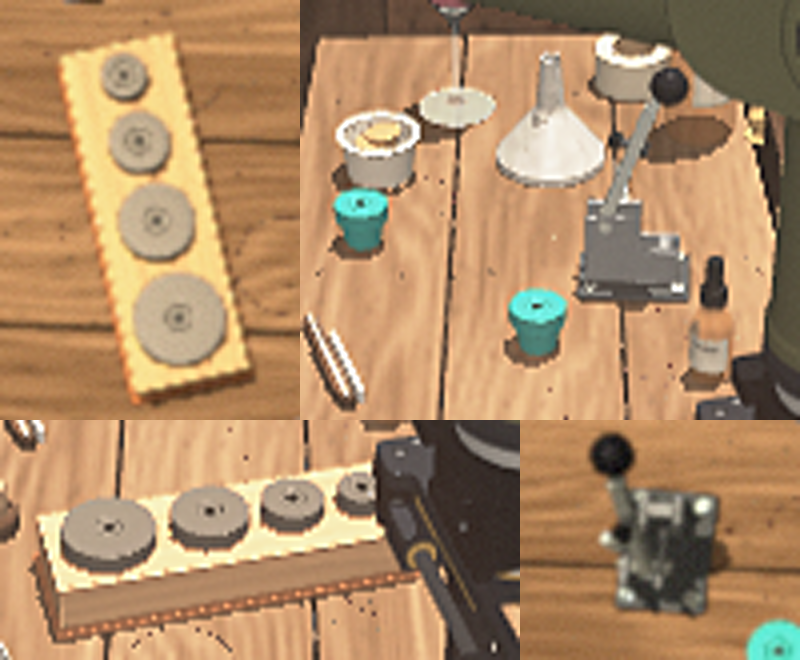

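All four bungs sit flat, with head tops at about 54–55 mm (b4 (256,204), b3 (282,201), b2 (302,197), b1 (320,195)). The clamp arm is open, the decoys are untouched and the gripper is clear. I'm handing in.

```bash
python3 -c "
from bench import ctrl;print(ctrl.close_job())"
```

```text
the job is handed in; nothing more can be done
None
```

The job is handed in: the clamp arm was swung open before I took bung_2 out and stays open, all four bungs looked fully home in their own holes in the last pictures, and both turquoise look-alikes are untouched.

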